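Load and start the slide-warming plate

TASK

Wake the warming plate with the white key on its controller, then slide the steel dish over the plate from the blue disc until it is centred on the red disc, without lifting or tipping it, and then press yellow, blue and green in that order to start the programme. Press one key at a time, straight down to the stop, hold it about half a second and let it come up; white is pressed only while the dish is still where it started, the other three only with the dish in place, red and black never. Leave the jar, the canister and everything else on the bench where they stand.

Things in the scene. Friction and masses are not known exactly. Their poses are not given: they have to be found in the camera images.
- plate: slide-warming plate, fixed: cream slab with a dark flat steel top, 300 (its x) x 440 (its y) mm, top 50 mm above the table; a blue bin (80 mm high) and an amber bottle (120 mm high), both fixed, stand 20 to 50 mm beyond its far (+x) edge; origin at the centre of its underside
- red_mark: flat red disc, 134 mm across, painted on the plate's top: where the dish must go; origin at its centre, level with the plate's top
- blue_mark: flat blue disc, 134 mm across, on the plate's top, where the dish starts; origin at its centre
- dish: round straight-walled stainless steel dish, open and empty, 110 mm outside diameter, 55 mm high, wall 4 mm, floor 5 mm thick, about 0.45 kg; origin at the centre of its underside, z up; starts on the blue disc
- jar: bystander: closed jar with an orange cap, 64 mm across, 65 mm high, standing on the plate on a flat grey disc; origin at the centre of its underside
- canister: bystander: black and grey lens canister, 48 mm across, 60 mm high, standing near the far edge of the plate; origin at the centre of its underside
- console: controller, fixed: low cream box 150 (its x) x 190 (its y) x 45 mm high with six round keys on its top, in two columns 60 mm apart in x and three rows 52 mm apart in y; which colour is where varies; origin at the centre of its underside
- wash: bystander: clear bottle with a red cap, 56 mm across, 140 mm high, beyond the controller; origin at the centre of its underside
- slidebox: bystander: yellow box, 60 x 70 x 35 mm, beyond the controller; origin at the centre of its underside
- mouse: bystander: black computer mouse, 100 x 58 x 28 mm, on the robot's side of the controller; origin at the centre of its underside
- white_key_top (a point): centre of the top of the white key (wake): round spring key, 28 mm across in a 44 mm metal collar; its top stands 22 mm above the controller's top when up, 10 mm above the collar; pressed straight down
- white_key (a joint): travel of the white key: 0 up, 0.006 m fully down (about 5 N); springs back
- yellow_key_top (a point): centre of the top of the yellow key (temperature): round spring key, 28 mm across in a 44 mm metal collar; its top stands 22 mm above the controller's top when up, 10 mm above the collar; pressed straight down
- yellow_key (a joint): travel of the yellow key: 0 up, 0.006 m fully down (about 5 N); springs back
- blue_key_top (a point): centre of the top of the blue key (timer): round spring key, 28 mm across in a 44 mm metal collar; its top stands 22 mm above the controller's top when up, 10 mm above the collar; pressed straight down
- blue_key (a joint): travel of the blue key: 0 up, 0.006 m fully down (about 5 N); springs back
- green_key_top (a point): centre of the top of the green key (start): round spring key, 28 mm across in a 44 mm metal collar; its top stands 22 mm above the controller's top when up, 10 mm above the collar; pressed straight down
- green_key (a joint): travel of the green key: 0 up, 0.006 m fully down (about 5 N); springs back
- red_key_top (a point): centre of the top of the red key (STOP: must not be pressed): round spring key, 28 mm across in a 44 mm metal collar; its top stands 22 mm above the controller's top when up, 10 mm above the collar; pressed straight down
- red_key (a joint): travel of the red key: 0 up, 0.006 m fully down (about 5 N); springs back
- black_key_top (a point): centre of the top of the black key (spare: must not be pressed): round spring key, 28 mm across in a 44 mm metal collar; its top stands 22 mm above the controller's top when up, 10 mm above the collar; pressed straight down
- black_key (a joint): travel of the black key: 0 up, 0.006 m fully down (about 5 N); springs back
Not all that is in view belongs to the job. Several things have the shape of the dish; the one meant has the colours described above.

How it is judged (in metres and radians):
On the way, in this order (a step that is already met when the one before it is completed fails the run):
1. the white (wake) key is held fully down for a moment (value of joint white_key above 0.0045 m), for 0.2 s.
2. the dish is at rest within 12 mm of the red disc's centre (horizontal distance between dish and red_mark below 0.012 m and linear speed of dish below 0.01 m/s), for 0.2 s.
3. the yellow (temperature) key is held fully down for a moment (value of joint yellow_key above 0.0045 m), for 0.2 s.
4. the blue (timer) key is held fully down for a moment (value of joint blue_key above 0.0045 m), for 0.2 s.
5. the green (start) key is held fully down for a moment (value of joint green_key above 0.0045 m), for 0.2 s.
At the end, for the whole second after the job is handed in: The dish stands flat and at rest within 12 mm of the centre of the red disc, all six keys are up (travel under 1.5 mm), and each bystander is within 25 mm of where it started (all of step 2 and angle between dish's own z axis and vertical below 0.05 rad and value of joint each of white_key, yellow_key, blue_key, green_key, red_key, black_key below 0.0015 m and distance of each of jar, canister, wash, slidebox, mouse from where it was at the start of the episode below 0.025 m); the robot touches nothing.
It fails at once if the red or black key is pressed (over 2.5 mm) (value of joint any of red_key, black_key above 0.0025 m).
It fails at once if two keys are down together (each over 2.5 mm) (value of joint each of white_key, yellow_key above 0.0025 m or value of joint each of white_key, blue_key above 0.0025 m or value of joint each of white_key, green_key above 0.0025 m or value of joint each of white_key, red_key above 0.0025 m or value of joint each of white_key, black_key above 0.0025 m or value of joint each of yellow_key, blue_key above 0.0025 m or value of joint each of yellow_key, green_key above 0.0025 m or value of joint each of yellow_key, red_key above 0.0025 m or value of joint each of yellow_key, black_key above 0.0025 m or value of joint each of blue_key, green_key above 0.0025 m or value of joint each of blue_key, red_key above 0.0025 m or value of joint each of blue_key, black_key above 0.0025 m or value of joint each of green_key, red_key above 0.0025 m or value of joint each of green_key, black_key above 0.0025 m or value of joint each of red_key, black_key above 0.0025 m).
It fails at once if white is pressed (over 2.5 mm) after the dish has been moved more than 30 mm, or yellow, blue or green is pressed while the dish is more than 15 mm from the red disc's centre ((value of joint white_key above 0.0025 m and distance of dish from where it was at the start of the episode above 0.03 m) or (value of joint any of yellow_key, blue_key, green_key above 0.0025 m and horizontal distance between dish and red_mark above 0.015 m)).
It fails at once if the dish is lifted more than 10 mm off the plate, tilted more than 0.2 rad or dropped off the plate (height (world z) of dish above 0.06 m or height (world z) of dish below 0.04 m or angle between dish's own z axis and vertical above 0.2 rad).
It fails at once if a bystander is moved more than 25 mm (distance of any of jar, canister, wash, slidebox, mouse from where it was at the start of the episode above 0.025 m).
It also fails if it takes over 72 s, if anything falls off the work surface, if the arm or the gripper's body presses on something with over 40 N, if the wrist force passes 120 N, or if a joint passes its speed limit or range.

ROBOT

A 6-joint arm with a two-finger parallel gripper is mounted at the origin on the work surface. World frame = base frame: x ahead of the robot, y to its left, z up, the work surface at z = 0. Lengths are in mm, angles in degrees, forces in N, time in s.
With the tool pointing down it reaches from about 350 to 850 mm from the base axis. Payload 8.1 kg.
Tool frame: the origin (TCP) lies midway between the tips of the shut fingers; the grasp point (between the pads) lies 19 mm behind it; z points along the fingers, y is the line along which they close (so a half turn about z gives the same grasp; the last joint's range is limited). The gripper opens to 85 mm and grips with 20 to 120 N. Pads are 22 mm wide; open, the fingers measure 114 mm over their backs; the gripper's body (76 mm by 85 mm) begins 54 mm behind the grasp point. The pads swing forward as they close: fully open they stand 13 mm farther back than shut.
Start: joints at [58.533, 7.471, 85.268, -0, 87.261, -4.893], TCP at [268.39, 536.63, 231.292] pointing down, gripper open.
Joint ranges: [-169.43, 169.43], [-51.17, 129.36], [1.28, 143.12], [-76.62, 256.62], [0, 156.53], [-152.29, 152.29]. Speed limits (degrees/s): [136.94, 136.94, 159.86, 180, 180, 180].

INTERFACE

Orientations are given as [roll, pitch, yaw] about the fixed x, y, z axes, in that order (R = Rz(yaw) Ry(pitch) Rx(roll)).
In Python, from bench import sensors, optics, r gives the robot as it stands.
- The arm moves only by the tool apply_moves, never from a script. Its argument "targets" is a list of rows, each a list of 7 numbers: the shift along the tool's x, y, z in mm, then the turn, a rotation vector about the tool's x, y, z in rad, then the closure, from 0 (fully open) to 1 (shut). In form: [[x, y, z, wx, wy, wz, claw], ...]. A call has 1 to 20 rows; each row shifts and turns the commanded pose from where the row before left it, along the tool's axes as they then stand; what a row does not reach is not made up. A row lasts 1/8 s, in which the tool goes at most 62.5 mm and 10.7 degrees, less where a joint would pass 70% of its speed; a pose out of reach is approached as far as the arm can. A call is refused whole if a number of a shift passes 62.5 or a number of a turn 0.188, either way. A call with a gripper value outside its range is refused whole. The fingers move at their own pace and stop on an object; "force" is the grip in N (left out, the last holds). Time passes only in rows, so rows that do not move let the fingers close. It gives the time, the measured TCP pose, the force, the opening and the grip force at its end, in the units of the state.
- sensors.sense(): the state, without advancing time (a new reading comes with each control period).
- optics.snapshot(name): name is "side" or "top" or "wrist"; returns the picture (384x512x3 uint8, red, green, blue); there is no depth.
- optics.get_calibration(name): a dict with "camera_matrix" (3x3 intrinsics, pixels), "pose" (4x4, takes a point from camera to world coordinates). Camera axes: x right, y down, z forward; pixel columns grow to the right and rows downward; lengths in mm; the calibration is good to about 2 mm. A picture is of the moment at which its call begins: read the wrist's pose just before it. get_calibration takes no time and is no camera call; for the wrist camera it gives the pose at the moment of the call.
- r.hand_in(): hands the job in; it is judged then, once.
The state is a dict: "time": time; "joint_pos": joint angles; "qd": joint speeds; "joint_efforts": joint torques, N m; "tool_pos": TCP position; "tcp_rot": TCP orientation; "ft_force": force on the tool from outside, world axes, zero at the start; "wrist_torque": the same for the moment, N m; "finger_gap": finger opening in mm; "grip_force": force on a finger pad.
Only numpy, scipy, OpenCV 4.12 (cv2) and the standard library are available. Lean on these libraries where they do the work, as an engineer would, in place of code of your own. Each camera call takes 0.05 s, during which the arm holds its last target. There are 200 camera calls.

## Working session

There is one attempt and no reset: what is moved stays moved. The work goes in short steps, Python scripts to look and compute and a tool call to move; the robot and the scene stay as the last step left them, time stands still between calls to the robot, and variables do not carry over. Pictures are saved under pics/ and viewed, at most 10 in all, crops included, and the job is handed in when it is done.

Besides the shell and the picture viewer there is one more tool, called after "Request:" as name(argument=value, ...) on one line, values as JSON. apply_moves: Moves the arm, as the interface text tells. Its arguments: {"type":"object","properties":{"targets":{"type":"array"},"force":{"type":"number"}},"required":["targets"]}

```bash
mkdir -p pics; cat > h.py <<'E'
import numpy as np, cv2
from bench import sensors, optics, r
def snap(n,f):
    c=optics.get_calibration(n); im=optics.snapshot(n); cv2.imwrite('pics/'+f,im[:,:,::-1]); return im,c
def ray(c,u,v,z):
    K=np.array(c['camera_matrix']);T=np.array(c['pose'])
    d=T[:3,:3]@np.linalg.inv(K)@[u,v,1]; o=T[:3,3]
    return o+d*(z-o[2])/d[2]
def proj(c,p):
    K=np.array(c['camera_matrix']);T=np.array(c['pose'])
    q=K@(T[:3,:3].T@(np.array(p)-T[:3,3])); return q[:2]/q[2]
def tri(obs):
    A=np.zeros((3,3));b=np.zeros(3)
    for c,u,v in obs:
        K=np.array(c['camera_matrix']);T=np.array(c['pose'])
        d=T[:3,:3]@np.linalg.inv(K)@[u,v,1];d/=np.linalg.norm(d);P=np.eye(3)-np.outer(d,d);A+=P;b+=P@T[:3,3]
    return np.linalg.solve(A,b)
E
python3 - <<'E'
from h import *
ims=[]
for n in ['top','side','wrist']:
    im,c=snap(n,n+'0.png'); print(n,np.round(np.array(c['pose']),3).tolist(),np.array(c['camera_matrix']).round(1).tolist())
s=sensors.sense(); print(s)
a=cv2.imread('pics/top0.png'); cv2.imwrite('pics/top0b.png',cv2.resize(a,(800,600),interpolation=cv2.INTER_CUBIC))
a=cv2.imread('pics/side0.png'); cv2.imwrite('pics/side0b.png',cv2.resize(a,(800,600),interpolation=cv2.INTER_CUBIC))
E
```

```text
top [[-0.002, -0.992, 0.125, 365.407], [-1.0, 0.003, 0.006, -89.002], [-0.006, -0.125, -0.992, 1204.928], [0.0, 0.0, 0.0, 1.0]] [[448.4, 0.0, 255.2], [0.0, 448.4, 190.9], [0.0, 0.0, 1.0]]
side [[0.912, -0.267, 0.311, 43.022], [-0.409, -0.633, 0.657, -993.623], [0.021, -0.726, -0.687, 1031.445], [0.0, 0.0, 0.0, 1.0]] [[495.9, 0.0, 256.9], [0.0, 495.9, 194.5], [0.0, 0.0, 1.0]]
wrist [[0.447, 0.857, 0.256, 202.037], [0.895, -0.428, -0.129, 569.575], [-0.0, 0.287, -0.958, 373.155], [0.0, 0.0, 0.0, 1.0]] [[266.6, 0.0, 253.3], [0.0, 266.6, 191.5], [0.0, 0.0, 1.0]]
{'time': 0.15, 'joint_pos': array([ 5.85332369e+01,  7.50749207e+00,  8.53156263e+01, -1.71448269e-03,
        8.72634267e+01, -4.89122713e+00]), 'qd': array([ 0.04026524, -0.17902261, -0.15248556, -0.00873265,  0.05148017,
        0.06354857]), 'joint_efforts': array([ 2.10564936e-04, -5.70055497e+01, -5.01167142e+01, -2.31630675e-04,
        9.31840623e-03,  8.95738822e-05]), 'tool_pos': array([268.16724353, 536.2422001 , 230.45468708]), 'tcp_rot': array([-1.79913624e+02, -5.67303668e-03,  1.53424543e+02]), 'ft_force': array([-0.8566684 , -0.44053419, -0.07855615]), 'wrist_torque': array([ 0.0054711 , -0.0114297 , -0.00755877]), 'grip_force': 0.0, 'finger_gap': 85.3932907556272}
```

View pics/top0b.png

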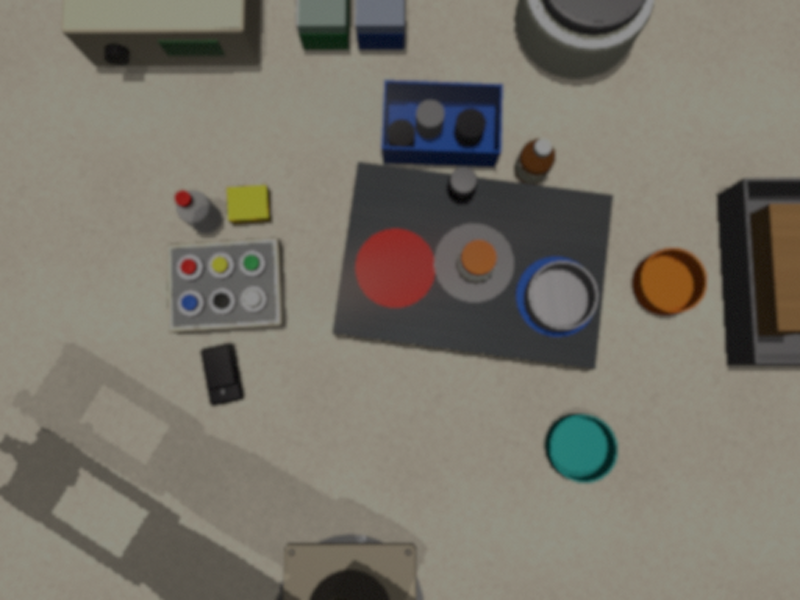

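View pics/side0b.png

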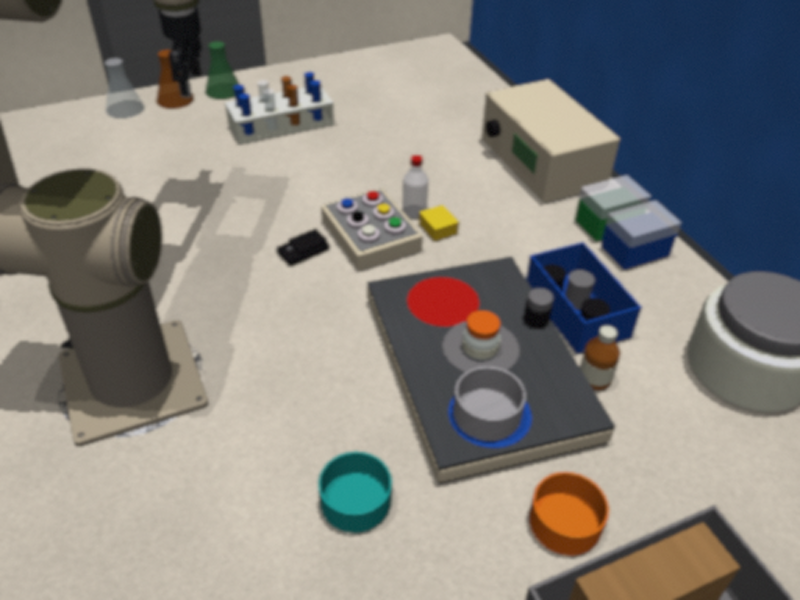

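The top view (800x600 scaling) shows the red disc at (396,268), the blue disc with the dish at (558,296), and the jar at (478,258), so the jar stands between them. The keys are red (190,267), yellow (220,264), green (252,262), blue (190,302), black (221,300) and white (252,298). The side view agrees. The teal and orange dishes are decoys.

```bash
cat > m.py <<'E'
from h import *
def blobs(im,lo,hi,box,amin=15):
    hsv=cv2.cvtColor(im,cv2.COLOR_RGB2HSV); m=cv2.inRange(hsv,lo,hi)
    if lo[0]==0 and hi[0]<=8: m|=cv2.inRange(hsv,(172,)+tuple(lo[1:]),(180,255,255))
    k=np.zeros_like(m); x0,y0,x1,y1=[int(b*.64) for b in box]; k[y0:y1,x0:x1]=255; m&=k
    n,l,st,ce=cv2.connectedComponentsWithStats(m)
    out=[]
    for i in range(1,n):
        if st[i,4]>=amin: out.append((int(st[i,4]),ce[i].round(1).tolist(),(l==i).astype(np.uint8)))
    return sorted(out,key=lambda a:-a[0])
E
python3 - <<'E'
from m import *
top=cv2.imread('pics/top0.png')[:,:,::-1].copy(); side=cv2.imread('pics/side0.png')[:,:,::-1].copy()
ct=optics.get_calibration('top'); cs=optics.get_calibration('side')
C={'redmark':((0,120,60),(8,255,255),(340,210,450,320),(390,260,500,340)),
'cap':((5,120,80),(18,255,255),(440,230,510,290),(450,300,510,345)),
'kred':((0,120,60),(8,255,255),(172,250,208,284),(360,185,385,205)),
'kyel':((20,100,60),(35,255,255),(205,250,235,284),(370,198,396,222)),
'kgrn':((45,80,40),(85,255,255),(235,250,270,284),(382,210,408,236)),
'kblu':((100,80,40),(130,255,255),(172,284,208,320),(335,192,362,214)),
'kwhite':((0,0,150),(180,60,255),(236,284,268,316),(352,220,384,246)),
'kblk':((0,0,0),(180,255,60),(208,287,235,313),(345,206,370,226)),
'wash':((0,120,60),(8,255,255),(165,180,215,220),(400,150,430,170)),
'dishblue':((100,100,40),(130,255,255),(500,240,620,350),(440,360,540,450)),
}
for n,(lo,hi,bt,bs) in C.items():
    a=blobs(top,lo,hi,bt);b=blobs(side,lo,hi,bs)
    if not a or not b: print(n,'missing',len(a),len(b));continue
    ca,cb=a[0][1],b[0][1]
    if n in('dishblue',):
        print(n,[q[:2] for q in a],[q[:2] for q in b])
        for nm,c,q in(('t',ct,a),('s',cs,b)):
            m=sum(x[2] for x in q); h=cv2.convexHull(cv2.findNonZero(m)); p=np.array([ray(c,*v[0],50)[:2] for v in h],np.float32)
            print(nm,cv2.minEnclosingCircle(p), cv2.fitEllipse(p))
        continue
    p=tri([(ct,*ca),(cs,*cb)])
    print(n,a[0][0],ca,b[0][0],cb,p.round(1),ray(ct,*ca,{'redmark':50,'cap':112}.get(n,67))[:2].round(1))
    if n=='redmark':
        for c,q in((ct,a),(cs,b)):
            h=cv2.convexHull(cv2.findNonZero(q[0][2])); print(cv2.minEnclosingCircle(np.array([ray(c,*v[0],50)[:2] for v in h],np.float32)))
# plate corners in top (50 high)
for u,v in[(357,163),(612,195),(594,369),(334,337)]: print(ray(ct,u*.64,v*.64,50).round(0))
cr=top[140:240,300:420]; cr2=side[220:300,270:360]
cv2.imwrite('pics/crop1.png',np.hstack([cv2.resize(cr,(400,333)),cv2.resize(cr2,(375,333))])[:,:,::-1])
E
```

```text
redmark 2046 [252.5, 171.1] 1178 [282.9, 192.4] [562.6 -74.7  47.7] [563.2 -75.1]
((563.4441528320312, -75.07701873779297), 67.69800567626953)
((563.1104125976562, -76.90190124511719), 69.6362533569336)
cap 387 [305.9, 164.4] 334 [308.9, 206.8] [ 569.  -208.1  108.4] [ 568.9 -208. ]
kred 66 [120.2, 170.3] 29 [238.2, 124.8] [564.2 267.9  60.7] [563.5 265.8]
kyel 75 [140.3, 169.1] 43 [245.2, 132.8] [566.9 215.2  62.7] [566.5 213.9]
kgrn 67 [160.3, 167.7] 37 [252.2, 141.4] [569.8 163.6  63.1] [570.  162.4]
kblu 76 [120.7, 193.1] 35 [221.9, 129.5] [504.7 264.7  60. ] [504.3 262.4]
kwhite missing 0 1
kblk 61 [141.1, 192.0] 28 [228.5, 137.9] [507.1 211.7  61.6] [507.  210.1]
wash 84 [116.8, 126.7] 32 [266.4, 102.2] [660.9 258.1 131.3] [679.  278.7]
dishblue [(477, [344.0, 190.3])] [(460, [316.2, 274.4])]
t ((514.4664916992188, -342.8811340332031), 68.44302368164062) ((514.359619140625, -342.1464538574219), (134.61373901367188, 136.1298370361328), 96.55899810791016)
s ((513.0955200195312, -343.57159423828125), 68.65404510498047) ((512.935791015625, -344.2106018066406), (134.5281524658203, 137.095703125), 82.25080108642578)
[744. -11.  50.]
[ 686. -443.   50.]
[ 393. -402.   50.]
[447.  25.  50.]
```

View pics/crop1.png

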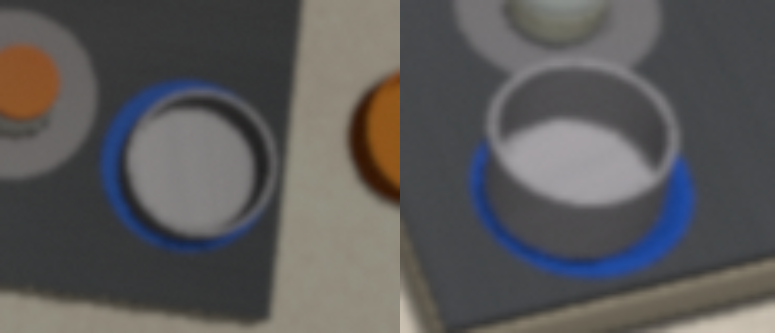

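The crop confirms the steel dish sits slightly off-centre on the blue disc. The measured heights (red disc 47.7 mm, keys 60–63 mm, cap 108 mm) are a few mm under nominal, which is within calibration. I'll fly over the console with the fingers shut and refine with the wrist camera.

Request:
apply_moves(targets=[[-41,-23.7,0,0,0,0,1],[-41,-23.7,0,0,0,0,1],[-41,-23.7,0,0,0,0,1],[-41,-23.7,0,0,0,0,1],[-41,-23.7,0,0,0,0,1],[-41,-23.7,0,0,0,0,1],[-41,-23.7,0,0,0,0,1],[-41,-23.7,0,0,0,0,1],[-41,-23.7,0,0,0,0,1],[-41,-23.7,0,0,0,0,1],[0,0,0,0,0,0.184,1],[0,0,0,0,0,0.184,1],[0,0,0,0,0,0.184,1],[0,0,0,0,0,0.184,1],[0,0,0,0,0,0.184,1],[0,0,0,0,0,0.187,1],[0,0,0,0,0,0,1],[0,0,0,0,0,0,1]])

```text
time: 2.4
tool_pos: [529.0, 141.2, 231.1]
tcp_rot: [-180.0, 0.0, 90.2]
ft_force: [0.3, 0.3, 0.3]
finger_gap: 0.4
grip_force: 0.0
```

```bash
python3 - <<'E'
from m import *
im,c=snap('wrist','w1.png'); s=sensors.sense(); print(s['tool_pos'].round(1),s['tcp_rot'].round(2),s['finger_gap'],s['time'])
print('cam',np.array(c['pose'])[:3,3].round(1))
cv2.imwrite('pics/w1b.png',cv2.resize(im,(768,576))[:,:,::-1])
top=optics.get_calibration('top')
B={'r':((0,120,60),(8,255,255)),'y':((20,100,60),(35,255,255)),'g':((45,80,40),(85,255,255)),'b':((100,100,40),(130,255,255))}
for n,(lo,hi) in B.items():
    for q in blobs(im,lo,hi,(0,0,800,600),200)[:3]: print(n,q[0],q[1],ray(c,*q[1],67)[:2].round(1))
for nm,(tu,tv) in {'r':(120.2,170.3),'y':(140.3,169.1),'g':(160.3,167.7),'b':(120.7,193.1)}.items():
    lo,hi=B[nm]; q=blobs(im,lo,hi,(0,0,800,600),200)
    if q: print(nm,tri([(top,tu,tv),(c,*q[0][1])]).round(1))
E
```

```text
[529.  141.2 231.1] [-1.7998e+02  1.0000e-02  9.0210e+01] -0.13656031625911766 2.45
cam [527.4 214.5 373.9]
r 916 [416.8, 56.9] [698.6 270.8]
r 555 [286.4, 60.0] [562.3 267.1]
r 229 [253.4, 310.8] [529.4 -49.2]
y 3092 [369.7, 140.3] [660.4 184.6]
y 483 [287.4, 111.2] [565.5 215.8]
g 420 [288.1, 157.4] [568.4 164.6]
b 4002 [460.0, 315.6] [817.9 -56.3]
b 553 [229.9, 63.5] [503.1 263.5]
r [518.9 193.8 369.7]
y [560.1 186.3 238.6]
g [570.  163.6  61.8]
b [498.5 194.  363.7]
```

View pics/w1b.png

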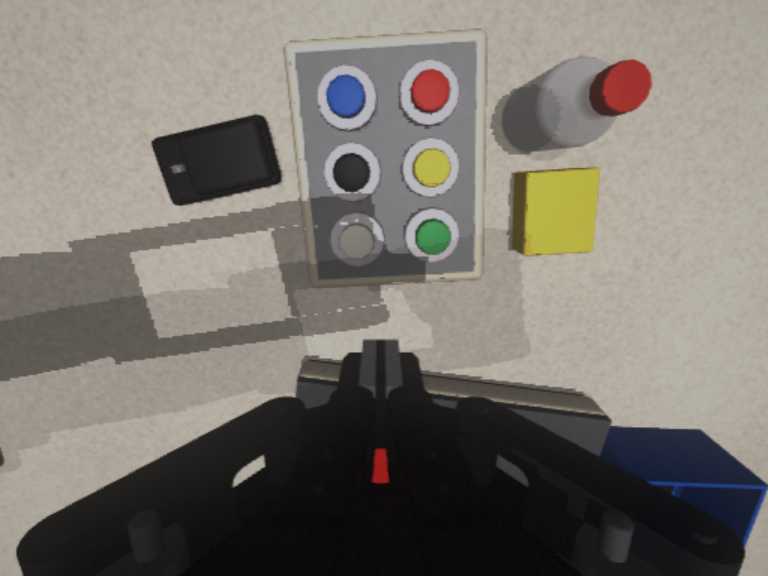

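The wrist view shows all six keys in the same layout: blue and red at the top, black and yellow in the middle, white and green at the bottom. In the scaled picture white is at (357,240). The two views agree within 2 mm: yellow (566,215), green (569,163.5), blue (504,263), and white (510,160) from the grid. Next I'll press white.

Request:
apply_moves(targets=[[18.8,-19,0,0,0,0,1],[0,0,50,0,0,0,1],[0,0,50,0,0,0,1],[0,0,45,0,0,0,1],[0,0,10,0,0,0,1],[0,0,0,0,0,0,1],[0,0,3,0,0,0,1],[0,0,3,0,0,0,1],[0,0,3,0,0,0,1],[0,0,3,0,0,0,1],[0,0,1,0,0,0,1],[0,0,1,0,0,0,1],[0,0,0,0,0,0,1]])

```text
time: 4.08
tool_pos: [510.5, 160.1, 62.7]
tcp_rot: [179.9, -0.0, 90.0]
ft_force: [1.5, 1.0, 3.9]
finger_gap: -0.5
grip_force: 1.9
```

Request:
apply_moves(targets=[[0,0,1,0,0,0,1],[0,0,1,0,0,0,1],[0,0,0.6,0,0,0,1],[0,0,0,0,0,0,1],[0,0,0,0,0,0,1],[0,0,0,0,0,0,1]])

```text
time: 4.82
tool_pos: [510.6, 160.2, 60.9]
tcp_rot: [179.9, -0.0, 90.0]
ft_force: [-2.3, -1.2, 13.5]
finger_gap: -0.0
grip_force: 6.5
```

Request:
apply_moves(targets=[[0,0,-10,0,0,0,1],[0,0,-50,0,0,0,1],[0,0,-55,0,0,0,1],[0,0,-55,0,0,0,1],[-30,0,0,0,0,0,0.5],[-60,0,0,0,0,0,0.5],[-60,0,0,0,0,0,0.5],[-60,0,0,0,0,0,0.5],[-60,0,0,0,0,0,0.5],[-60,0,0,0,0,0,0.5],[-60,0,0,0,0,0,0.5],[-60,0,0,0,0,0,0.5],[-60,0,0,0,0,0,0.5],[-60,0,0,0,0,0,0.5],[-8,0,0,0,0,0,0.5],[0,0,0,0,0,0,0.5],[0,0,0,0,0,0,0.5]])

```text
time: 6.95
tool_pos: [510.3, -416.4, 229.5]
tcp_rot: [-180.0, -0.1, 90.1]
ft_force: [0.2, 0.2, -0.4]
finger_gap: 42.9
grip_force: 0.0
```

```bash
python3 - <<'E'
from m import *
im,c=snap('wrist','w2.png'); s=sensors.sense(); print(s['tool_pos'].round(1),s['tcp_rot'].round(2),s['finger_gap'],s['time'])
T=np.array(c['pose']);print(T[:3,3].round(1))
for p in[(513,-343,105),(513,-343,55),(513,-343,50)]: print(proj(c,p).round(1))
cv2.imwrite('pics/w2b.png',cv2.resize(im,(768,576))[:,:,::-1])
E
```

```text
[ 510.5 -416.3  229.9] [ 1.80e+02 -2.00e-02  9.01e+01] 42.62109545278791 7.0
[ 509.  -343.2  372.4]
[257.  112.3]
[256.3 112.3]
[256.3 112.3]
```

View pics/w2b.png

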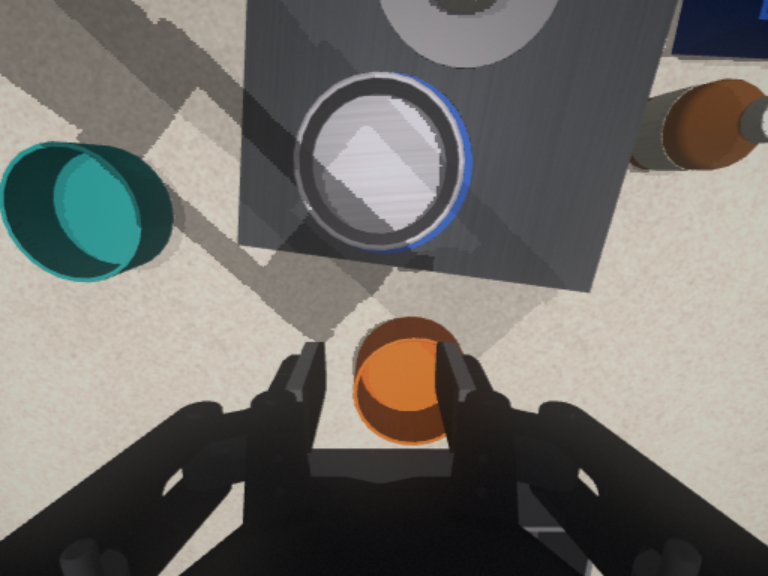

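The wrist view shows the dish rim centred near (379,160) in the scaled picture, which gives about (508,-338.5) on the bench. The plate's near edge runs to its left and the jar's grey disc is at the top. I'll grasp the -x wall at (455,-338.5), with one finger inside and one outside.

Request:
apply_moves(targets=[[39,-27.5,0,0,0,0,0.5],[39,-27.5,0,0,0,0,0.5],[0,0,40,0,0,0,0.5],[0,0,40,0,0,0,0.5],[0,0,30,0,0,0,0.5],[0,0,20,0,0,0,0.5],[0,0,16,0,0,0,0.5],[0,0,12,0,0,0,0.5],[0,0,0,0,0,0,0.5],[0,0,0,0,0,0,0.7],[0,0,0,0,0,0,0.85],[0,0,0,0,0,0,1],[0,0,0,0,0,0,1],[0,0,0,0,0,0,1],[0,0,0,0,0,0,1],[0,0,0,0,0,0,1]], force=25)

```text
time: 9.0
tool_pos: [455.6, -340.3, 72.6]
tcp_rot: [179.9, 0.1, 90.0]
ft_force: [1.0, 0.9, 5.2]
finger_gap: 4.4
grip_force: 23.6
```

```bash
python3 - <<'E'
from m import *
im,c=snap('wrist','w3.png'); t,ct=snap('top','top3.png'); s=sensors.sense(); print(s['tool_pos'].round(1),s['finger_gap'],s['ft_force'],s['time'])
cv2.imwrite('pics/w3b.png',np.hstack([im[:,60:440],cv2.resize(t[100:270,210:430],(420,325))[:,:,:] if 0 else cv2.resize(t[100:270,210:430],(410,384))])[:,:,::-1])
E
```

```text
[ 455.6 -340.4   72.6] 3.9457030347895827 [0.34789766 0.20864637 5.7705202 ] 9.1
```

View pics/w3b.png

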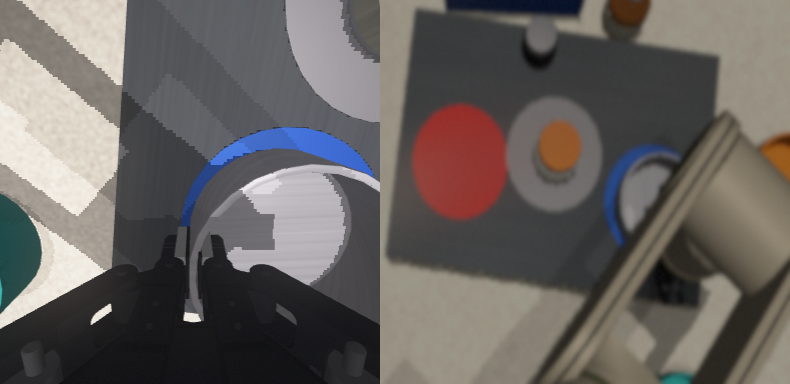

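The grip is on the wall (gap 4 mm, grip force 24 N). I'll slide around the jar on the near side.

Request:
apply_moves(targets=[[6,-2.7,0,0,0,0,1],[12,-5.4,0,0,0,0,1],[12,-5.4,0,0,0,0,1],[12,-5.4,0,0,0,0,1],[12,-5.4,0,0,0,0,1],[12,-5.4,0,0,0,0,1],[12,-5.4,0,0,0,0,1],[12,-5.4,0,0,0,0,1],[12,-0.3,0,0,0,0,1],[12,-0.3,0,0,0,0,1],[12,-0.3,0,0,0,0,1],[12,-0.3,0,0,0,0,1],[12,-0.3,0,0,0,0,1],[12,-0.3,0,0,0,0,1],[12,0,0,0,0,0,1],[0,0,0,0,0,0,1]])

```text
time: 11.1
tool_pos: [413.0, -165.1, 72.5]
tcp_rot: [179.9, 0.0, 90.0]
ft_force: [0.7, 1.1, 9.6]
finger_gap: 4.6
grip_force: 26.7
```

```bash
python3 - <<'E'
from m import *
im,c=snap('wrist','w4.png'); t,ct=snap('top','top4.png'); sd,_=snap('side','side4.png'); s=sensors.sense(); print(s['tool_pos'].round(1),s['finger_gap'],s['ft_force'],s['time'])
q=blobs(t,(5,120,80),(18,255,255),(440,230,510,290)); print(q[0][:2] if q else None)
cv2.imwrite('pics/w4b.png',np.hstack([im[:,60:440],cv2.resize(sd[150:320,210:430],(410,384))])[:,:,::-1])
E
```

```text
[ 413.  -165.1   72.5] 4.603330726647167 [ 0.18286358  1.69689897 11.17279668] 11.25
(386, [305.9, 164.4])
```

View pics/w4b.png

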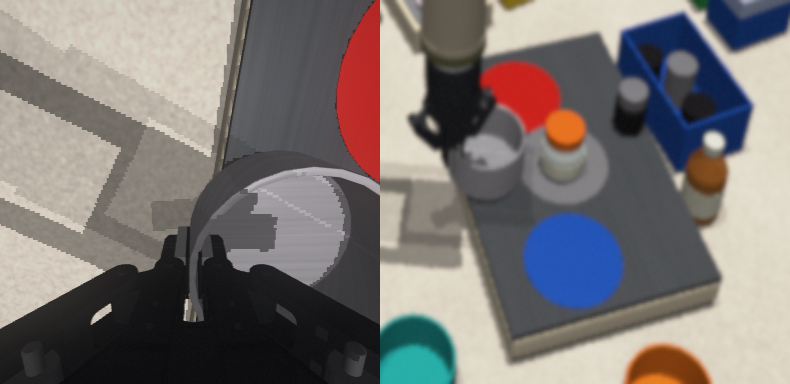

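The jar has not moved (cap still at the same pixels) and the dish is flat beside it, still gripped. Now the last leg to the red disc.

Request:
apply_moves(targets=[[5,5.4,0,0,0,0,1],[10,10.9,0,0,0,0,1],[10,10.9,0,0,0,0,1],[10,10.9,0,0,0,0,1],[10,10.9,0,0,0,0,1],[10,10.9,0,0,0,0,1],[10,10.9,0,0,0,0,1],[10,10.9,0,0,0,0,1],[10,10.9,0,0,0,0,1],[4.5,4.6,0,0,0,0,1],[0,0,0,0,0,0,1],[0,0,0,0,0,0,1],[0,0,0,0,0,0,1]])

```text
time: 12.88
tool_pos: [509.7, -76.2, 72.5]
tcp_rot: [180.0, 0.0, 90.0]
ft_force: [-0.8, -0.8, 9.7]
finger_gap: 4.3
grip_force: 29.0
```

```bash
cat > chk.py <<'E'
from m import *
import sys
n=sys.argv[1]
t,ct=snap('top',f'top{n}.png'); sd,cs=snap('side',f'side{n}.png'); s=sensors.sense(); print(s['tool_pos'].round(1),s['finger_gap'],s['ft_force'].round(1),s['time'])
# expected rim/base circles for a dish centred on the red disc drawn (green) on the pictures
for im,c in((t,ct),(sd,cs)):
    for z in(105,50):
        p=np.array([proj(c,(563.2+55*np.cos(a),-75+55*np.sin(a),z)) for a in np.linspace(0,6.28,60)])
        cv2.polylines(im,[np.round(p*16).astype(int)],True,(0,255,0),1,cv2.LINE_AA,4)
cv2.imwrite(f'pics/c{n}.png',np.hstack([cv2.resize(t[110:240,190:310],(380,412)),cv2.resize(sd[140:260,220:340],(412,412))])[:,:,::-1])
E
python3 chk.py 5
```

```text
[509.7 -76.2  72.6] 4.044499278912448 [-0.5 -1.  10.1] 12.975
```

View pics/c5.png

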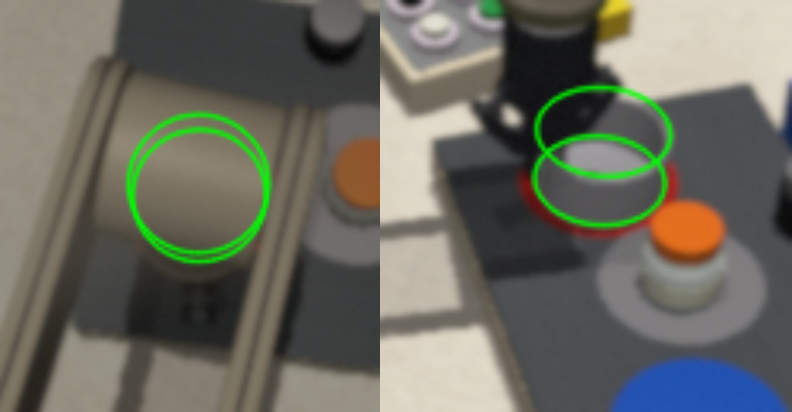

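In the side view the dish rim and base match the outlines expected on the red disc. Next: release, rise and move above yellow, then recheck from above.

Request:
apply_moves(targets=[[0,0,0,0,0,0,0.85],[0,0,0,0,0,0,0.7],[0,0,0,0,0,0,0.5],[0,0,0,0,0,0,0.5],[0,0,0,0,0,0,0.5],[0,0,-20,0,0,0,0.5],[0,0,-40,0,0,0,0.5],[0,0,-50,0,0,0,0.5],[0,0,-50,0,0,0,0.5],[58.2,11.3,0,0,0,0,1],[58.2,11.3,0,0,0,0,1],[58.2,11.3,0,0,0,0,1],[58.2,11.3,0,0,0,0,1],[58.2,11.1,0,0,0,0,1],[0,0,0,0,0,0,1],[0,0,0,0,0,0,1]])

```text
time: 14.98
tool_pos: [566.1, 214.5, 231.3]
tcp_rot: [-180.0, 0.0, 90.1]
ft_force: [0.2, 0.5, -0.1]
finger_gap: -0.1
grip_force: 0.0
```

```bash
python3 chk.py 6
```

```text
[566.3 213.4 231.7] -0.1643045760200046 [ 0.6  0.3 -0.5] 15.075
```

View pics/c6.png

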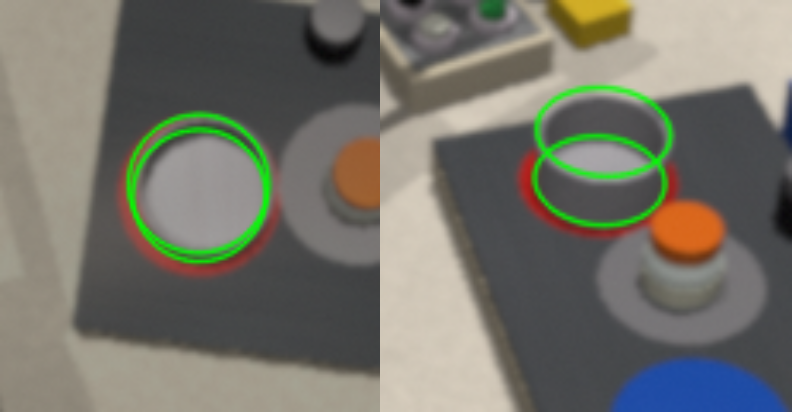

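```bash
python3 - <<'E'
from m import *
for nm,f in(('top','top6.png'),('side','side6.png')):
    im=cv2.imread('pics/'+f)[:,:,::-1].copy(); c=optics.get_calibration(nm)
    hsv=cv2.cvtColor(im,cv2.COLOR_RGB2HSV); u,v=proj(c,(563,-75,60)).astype(int)
    K=np.zeros(im.shape[:2],np.uint8); cv2.circle(K,(int(u),int(v)),34,255,-1)
    f=cv2.inRange(hsv,(0,0,125),(180,50,255))&K
    n,l,st,ce=cv2.connectedComponentsWithStats(f); i=1+st[1:,4].argmax(); m=(l==i).astype(np.uint8)
    h=cv2.convexHull(cv2.findNonZero(m)); p=np.array([ray(c,*q[0],55)[:2] for q in h],np.float32)
    print(nm,st[i],ce[i],cv2.minEnclosingCircle(p),p.min(0),p.max(0), ray(c,*ce[i],55)[:2])
    r=cv2.inRange(hsv,(0,100,50),(8,255,255))|cv2.inRange(hsv,(172,100,50),(180,255,255)); r&=K|cv2.dilate(K,np.ones((9,9)))
    h=cv2.convexHull(cv2.findNonZero(r)); p=np.array([ray(c,*q[0],50)[:2] for q in h],np.float32); print(' red',cv2.minEnclosingCircle(p),p.min(0),p.max(0))
    for row in ([int(proj(c,(563,-75,105))[1])] if nm=='top' else []): print(im[row,u-34:u+35].sum(1)//3, u-34, proj(c,(563,-75,105)))
E
```

```text
top [ 234  153   42   36 1096] [254.56478102 171.34671533] ((558.989013671875, -80.28067779541016), 53.35251998901367) [ 517.94293 -133.62103] [610.2396   -27.061087] [561.65193592 -80.53375244]
 red ((563.2559204101562, -74.85254669189453), 67.72856903076172) [ 497.69522 -139.0096 ] [624.8107    -8.459586]
[134 111  88  79  77  77  77  78  81  84  91  94  96 101 109 112 102  94
 112 135 149 154 154 154 154 154 154 153 154 153 153 152 151 150 150 151
 151 152 152 151 150 152 149 149 149 149 149 148 149 147 147 148 146 144
 138 122 102 103 111 109 113 115 117 117 115 116 116 116 116] 218 [252.18489251 167.43788967]
side [252 155  57  23 626] [279.09265176 164.94089457] ((591.97607421875, 4.717929840087891), 89.87734985351562) [502.64755   -9.379854] [681.30457  77.60089] [601.69576322  33.58714422]
 red ((574.393798828125, -91.5318603515625), 88.90451049804688) [ 493.06992 -156.09018] [635.5184  -18.46136]
```

The top view puts the dish about 5.5 mm to the −y side. The side view suggests less than that. I'll check from overhead with the wrist camera before pressing.

Request:
apply_moves(targets=[[-60,0,0,0,0,0,1],[-60,0,0,0,0,0,1],[-60,0,0,0,0,0,1],[-60,0,0,0,0,0,1],[-60,0,0,0,0,0,1],[-60,0,0,0,0,0,1],[0,0,0,0,0,0,1],[0,0,0,0,0,0,1]])

```text
time: 16.08
tool_pos: [565.7, -146.3, 231.8]
tcp_rot: [180.0, -0.0, 89.9]
ft_force: [0.2, 0.6, -0.3]
finger_gap: -0.0
grip_force: 0.0
```

```bash
python3 - <<'E'
from m import *
im,c=snap('wrist','w7.png'); s=sensors.sense(); print(s['tool_pos'].round(1),s['time'])
hsv=cv2.cvtColor(im,cv2.COLOR_RGB2HSV)
r=cv2.inRange(hsv,(0,120,40),(8,255,255))|cv2.inRange(hsv,(172,120,40),(180,255,255)); r[240:]=0
n,l,st,ce=cv2.connectedComponentsWithStats(r); 
r=np.isin(l,[i for i in range(1,n) if st[i,4]>60]).astype(np.uint8)
h=cv2.convexHull(cv2.findNonZero(r)); p=np.array([ray(c,*q[0],50)[:2] for q in h],np.float32); cc=cv2.minEnclosingCircle(p); print('red',cc,cv2.fitEllipse(p))
# dish outline: hole in the red ring -> outer rim edge (z~105)
u,v=proj(c,(563,-78,105)); E=[]
g=cv2.GaussianBlur(im,(3,3),0).astype(int)
for a in np.linspace(0,2*np.pi,73)[:-1]:
    # walk inward from red to first non-red
    for rr in np.arange(75,35,-.5):
        x,y=u+rr*np.cos(a),v+rr*np.sin(a)
        if not(0<=int(y)<384 and 0<=int(x)<512): continue
        if r[int(y),int(x)] and not r[int(v+(rr-1.5)*np.sin(a)),int(u+(rr-1.5)*np.cos(a))]: E.append((a,x,y)); break
P=np.array([ray(c,x,y,105)[:2] for a,x,y in E],np.float32); print(len(P),P.min(0),P.max(0)); 
if len(P)>5: print('rim fit',cv2.fitEllipse(P),cv2.minEnclosingCircle(P))
cr=im[:260,130:390].copy(); cv2.imwrite('pics/w7b.png',cv2.resize(cr,(600,600))[:,:,::-1])
E
```

```text
[ 565.9 -145.4  231.9] 16.125
red ((562.0927124023438, -74.2374496459961), 67.0767593383789) ((562.3208618164062, -73.93437194824219), (131.8349151611328, 133.61422729492188), 59.29659652709961)
37 [509.71344 -96.13755] [617.6181   -24.065542]
rim fit ((561.5467529296875, -79.17214965820312), (109.35078430175781, 111.36297607421875), 78.4842758178711) ((562.86181640625, -75.49158477783203), 55.59860610961914)
```

View pics/w7b.png

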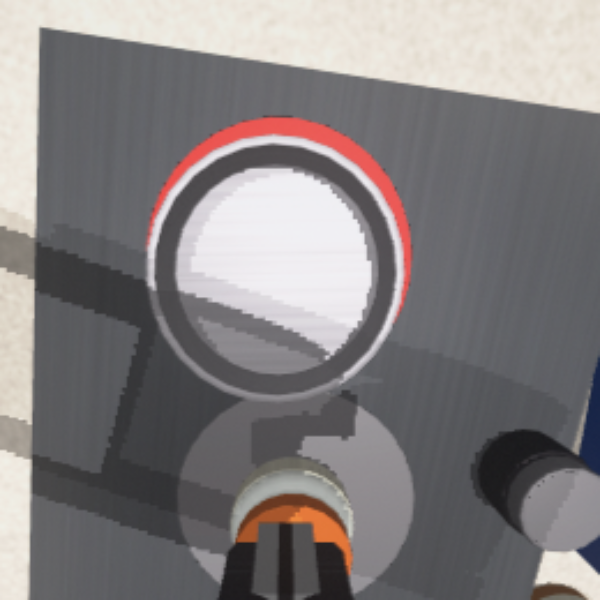

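The overhead view shows the rim centre at (561.5,-79.2) and the red disc centre at (562.2,-74). The offset is about 5 mm and both cameras agree, so it's well inside 12 mm. The jar and canister haven't moved. Now pressing yellow.

Request:
apply_moves(targets=[[60,0,0,0,0,0,1],[60,0,0,0,0,0,1],[60,0,0,0,0,0,1],[60,0,0,0,0,0,1],[60,0,0,0,0,0,1],[60.5,0,0,0,0,0,1],[0,0,0,0,0,0,1],[0,0,50,0,0,0,1],[0,0,50,0,0,0,1],[0,0,45,0,0,0,1],[0,0,10,0,0,0,1],[0,0,0,0,0,0,1],[0,0,0,0,0,0,1]])

```text
time: 17.75
tool_pos: [568.1, 215.6, 79.6]
tcp_rot: [179.8, -0.1, 90.0]
ft_force: [-0.6, -0.5, 0.9]
finger_gap: -0.1
grip_force: 0.0
```

Request:
apply_moves(targets=[[0,-1.5,5,0,0,0,1],[0,0,4,0,0,0,1],[0,0,3,0,0,0,1],[0,0,3,0,0,0,1],[0,0,0,0,0,0,1]])

```text
time: 18.38
tool_pos: [565.0, 215.1, 61.9]
tcp_rot: [180.0, -0.0, 90.0]
ft_force: [-1.2, -0.4, 3.9]
finger_gap: -0.2
grip_force: 2.2
```

Request:
apply_moves(targets=[[0,0,1,0,0,0,1],[0,0,1,0,0,0,1],[0,0,0,0,0,0,1],[0,0,0,0,0,0,1],[0,0,0,0,0,0,1],[0,0,0,0,0,0,1]])

```text
time: 19.12
tool_pos: [565.1, 215.1, 61.0]
tcp_rot: [180.0, -0.0, 90.0]
ft_force: [-5.4, -0.6, 11.1]
finger_gap: 0.1
grip_force: 6.0
```

Request:
apply_moves(targets=[[0,0,-10,0,0,0,1],[0,0,-30,0,0,0,1],[0,0,0,0,0,0,1],[24,-30.5,0,0,0,0,1],[24,-30.5,0,0,0,0,1],[0,0,0,0,0,0,1],[0,0,15,0,0,0,1],[0,0,10,0,0,0,1],[0,0,0,0,0,0,1],[0,0,0,0,0,0,1]])

```text
time: 20.38
tool_pos: [504.1, 262.7, 74.5]
tcp_rot: [-180.0, 0.0, 90.0]
ft_force: [-0.2, -0.0, 0.4]
finger_gap: -0.0
grip_force: 0.0
```

Request:
apply_moves(targets=[[0,0,4,0,0,0,1],[0,0,4,0,0,0,1],[0,0,3,0,0,0,1],[0,0,2,0,0,0,1],[0,0,1,0,0,0,1],[0,0,1,0,0,0,1],[0,0,0,0,0,0,1],[0,0,0,0,0,0,1],[0,0,0,0,0,0,1],[0,0,0,0,0,0,1]])

```text
time: 21.62
tool_pos: [504.2, 263.2, 61.0]
tcp_rot: [180.0, -0.0, 90.0]
ft_force: [-3.4, -2.7, 11.2]
finger_gap: 0.0
grip_force: 5.8
```

Request:
apply_moves(targets=[[0,0,-10,0,0,0,1],[0,0,-30,0,0,0,1],[0,0,0,0,0,0,1],[-33,21.7,0,0,0,0,1],[-33,21.7,0,0,0,0,1],[-33,21.6,0,0,0,0,1],[0,0,0,0,0,0,1],[0,0,15,0,0,0,1],[0,0,10,0,0,0,1],[0,0,0,0,0,0,1],[0,0,0,0,0,0,1]])

```text
time: 23.0
tool_pos: [568.5, 164.6, 74.6]
tcp_rot: [-180.0, 0.0, 90.0]
ft_force: [0.7, 0.3, 0.4]
finger_gap: 0.1
grip_force: 0.0
```

Request:
apply_moves(targets=[[0,0,4,0,0,0,1],[0,0,4,0,0,0,1],[0,0,3,0,0,0,1],[0,0,2,0,0,0,1],[0,0,1,0,0,0,1],[0,0,1,0,0,0,1],[0,0,0,0,0,0,1],[0,0,0,0,0,0,1],[0,0,0,0,0,0,1],[0,0,0,0,0,0,1]])

```text
time: 24.25
tool_pos: [569.1, 164.2, 61.0]
tcp_rot: [180.0, -0.0, 90.0]
ft_force: [-4.4, 0.2, 11.1]
finger_gap: -0.0
grip_force: 5.6
```

Request:
apply_moves(targets=[[0,0,-10,0,0,0,1],[0,0,-40,0,0,0,1],[0,0,-50,0,0,0,1],[0,0,-50,0,0,0,1],[0,0,0,0,0,0,1],[0,0,0,0,0,0,1],[0,0,0,0,0,0,1]])

```text
time: 25.12
tool_pos: [567.6, 163.8, 207.6]
tcp_rot: [-179.8, 0.0, 90.0]
ft_force: [-0.3, -0.8, -0.1]
finger_gap: -0.2
grip_force: 0.0
```

```bash
python3 - <<'E'
from m import *
t,c=snap('top','top9.png'); a=cv2.imread('pics/top6.png')[:,:,::-1]
d=np.abs(t[130:210,225:325].astype(int)-a[130:210,225:325]).max(2); print('changed px near dish/jar',(d>25).sum())
s=sensors.sense(); print(s['tool_pos'].round(1),s['ft_force'].round(1),s['time'])
E
```

```text
changed px near dish/jar 0
[567.7 163.8 207.6] [-0.4 -0.4 -0.3] 25.175
```

```bash
python3 -c "
from bench import r
print(r.hand_in())"
```

```text
the job is handed in; nothing more can be done
None
```

I pressed white, slid the dish around the jar onto the red disc (about 5 mm off centre by two cameras; limit 12 mm), pressed yellow, blue and green in order, and handed in at about 25 s; the hand-in returned no verdict.

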